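Sort the leftover pipe fittings into their sample-marked bins

ROBOT

A 6-joint arm with a two-finger parallel gripper is mounted at the origin on the work surface. World frame = base frame: x ahead of the robot, y to its left, z up, the work surface at z = 0. Lengths are in mm, angles in rad, forces in N, time in s.
With the tool pointing down it reaches from about 200 to 875 mm from the base axis. Payload 3.4 kg.
Tool frame: the origin (TCP) lies midway between the tips of the shut fingers; the grasp point (between the pads) lies 19 mm behind it; z points along the fingers, y is the line along which they close (so a half turn about z gives the same grasp; the last joint's range is limited). The gripper opens to 94 mm and grips with 3 to 60 N. Pads are 16 mm wide; open, the fingers measure 119 mm over their backs; the gripper's body (75 mm by 177 mm) begins 78 mm behind the grasp point.
Start: joints at [-1.243, 0.276, 1.505, -0, 1.361, -0.121], TCP at [249.488, -518.094, 205.493] pointing down, gripper open.
Joint ranges: [-2.89, 2.89], [-0.75, 2.08], [0.22, 2.7], [-1.18, 4.32], [0.11, 2.71], [-2.7, 2.7]. Speed limits (rad/s): [2.57, 2.57, 3.14, 3.14, 3.14, 3.14].

INTERFACE

Orientations are given as a rotation vector (axis times angle).
In Python, from bench import ctrl gives the robot as it stands.
- The arm moves only by the tool jog_arm, never from a script. Its argument "steps" is a list of rows, each a list of 5 numbers: the opening, from -1 (shut) to 1 (fully open), then the shift along the tool's x, y, z each as a share of 0.05 m, from -1 to 1, then the turn about the tool's z as a share of 6 degrees, from -1 to 1. A call has 1 to 8 rows; each row shifts and turns the commanded pose from where the row before left it, along the tool's axes as they then stand; what a row does not reach is not made up. A row lasts 1/8 s, in which the tool goes at most 62.5 mm and 10.7 degrees, less where a joint would pass 70% of its speed; a pose out of reach is approached as far as the arm can. A call with a number of a shift or a turn outside -1 to 1 is refused whole. A call with a gripper value outside its range is refused whole. The fingers move at their own pace and stop on an object; "force" is the grip in N (left out, the last holds). Time passes only in rows, so rows that do not move let the fingers close. It gives the time, the measured TCP pose, the force, the opening and the grip force at its end, in the units of the state.
- ctrl.get_state(): the state, without advancing time (a new reading comes with each control period).
- ctrl.capture(name): name is "scene" or "side" or "wrist"; returns a dict with "img" (384x512x3 uint8, blue, green, red), "range_z" (384x512 float32, mm along the optical axis (not along the pixel's ray), 0 where there is no reading), "fx", "fy", "cx", "cy" (pixels), "k1" (the pictures are not rectified: a ray, as slopes to the right and down, at radius r is drawn at 1 + k1 r^2 times it, then the intrinsics apply), "R" (3x3) and "t" (3): a world point X has camera coordinates R X + t; the wrist camera has in their place "T_tool_cam" (4x4, takes a point from camera to tool coordinates, whose origin is the TCP and whose axes are the flange's). Camera axes: x right, y down, z forward; pixel columns grow to the right and rows downward; lengths in mm; the calibration is good to about 2 mm. A picture is of the moment at which its call begins: read the wrist's pose just before it.
- ctrl.finish_job(): hands the job in; it is judged then, once.
The state is a dict: "clock": time; "joint_positions": joint angles; "joint_vel": joint speeds; "joint_efforts": joint torques, N m; "position": TCP position; "ee_rot": TCP orientation; "contact_force": force on the tool from outside, world axes, zero at the start; "moment": the same for the moment, N m; "width": finger opening in mm; "grasp_force": force on a finger pad.
Only numpy, scipy, OpenCV 4.12 (cv2) and the standard library are available. Lean on these libraries where they do the work, as an engineer would, in place of code of your own. Each camera call takes 0.05 s, during which the arm holds its last target. There are 200 camera calls.

TASK

Put the five leftover pipe fittings back into stock: each elbow, coupling and tee goes into the blue bin whose ledge, on the side away from the robot, carries a sample of the same shape. Every fitting must end up lying flat on the floor of its bin, let go and still, not leaning on a wall or on another fitting; leave the tin and the spanner where they are.

Things in the scene. Friction and masses are not known exactly. Their poses are not given: they have to be found in the camera images.
- elbow_a: loose grey 90-degree pipe elbow, one of two alike, 80 g, lying flat, any yaw. Arm axes cross at (-16.5, -16.5) mm; one arm points to +x, one to +y, each 48 mm long from the crossing; their last 22 mm are round sockets 30 mm in diameter, necks 26 mm, corner ball 30 mm. Origin: middle of its 63 x 63 mm outline, at mid-height, 15 mm above its support; z up
- elbow_b: loose grey 90-degree pipe elbow, one of two alike, 80 g, lying flat, any yaw. Arm axes cross at (-16.5, -16.5) mm; one arm points to +x, one to +y, each 48 mm long from the crossing; their last 22 mm are round sockets 30 mm in diameter, necks 26 mm, corner ball 30 mm. Origin: middle of its 63 x 63 mm outline, at mid-height, 15 mm above its support; z up
- coupling_a: loose grey straight pipe coupling, one of two alike, 90 g, lying down, any yaw: tube 84 mm long, 26 mm in diameter, along x, with an octagonal nut in the middle, 30 mm long and 32 mm across flats, on which it rests; two upright flats face +y and -y. Origin: its centre, 16 mm above its support; z up at the start
- coupling_b: loose grey straight pipe coupling, one of two alike, 90 g, lying down, any yaw: tube 84 mm long, 26 mm in diameter, along x, with an octagonal nut in the middle, 30 mm long and 32 mm across flats, on which it rests; two upright flats face +y and -y. Origin: its centre, 16 mm above its support; z up at the start
- tee: the only loose grey pipe tee, 110 g, lying flat, any yaw: run 96 mm long along x with its axis at y = -16.5 mm, one branch along +y at x = 0 whose open end is at y = +31.5 mm; the last 22 mm of each arm is a round socket 30 mm in diameter, the rest 26 mm. Origin: middle of its 96 x 63 mm outline, at mid-height, 15 mm above its support; z up
- bin_elbow: blue open bin, fixed, with a sample elbow fixed on its far (+x) ledge; else like the other bins, in any order. Tray 132 (x) by 168 (y) mm outside, 124 x 160 inside, walls 4 thick, 30 high, floor 4 thick. Origin on the bench under the tray's centre; z up, yaw within 0.12 rad of the base frame. Ledge x = 66 to 142 mm, 22 mm high; sample, not to be sorted, rises to 43 mm
- bin_tee: blue open bin, fixed, with a sample tee fixed on its far (+x) ledge; else like the other bins, in any order. Tray 132 (x) by 168 (y) mm outside, 124 x 160 inside, walls 4 thick, 30 high, floor 4 thick. Origin on the bench under the tray's centre; z up, yaw within 0.12 rad of the base frame. Ledge x = 66 to 142 mm, 22 mm high; sample, not to be sorted, rises to 43 mm
- bin_coupling: blue open bin, fixed, with a sample coupling fixed on its far (+x) ledge; else like the other bins, in any order. Tray 132 (x) by 168 (y) mm outside, 124 x 160 inside, walls 4 thick, 30 high, floor 4 thick. Origin on the bench under the tray's centre; z up, yaw within 0.12 rad of the base frame. Ledge x = 66 to 142 mm, 22 mm high; sample, not to be sorted, rises to 43 mm
- tin: bystander: closed steel tin with a white label, 90 mm diameter, 110 mm tall, standing at the left (+y) of the bins; origin at the centre of its underside. Leave alone
- wrench: bystander: steel spanner 220 mm long lying at the right (-y) of the bins; origin on its underside, its length along its x axis. Leave alone
Not all that is in view belongs to the job. What is shaped like the coupling_a but red or yellow is not meant.

How it is judged (in metres and radians):
At the end, for the whole second after the job is handed in: Both elbows, both couplings and the tee lie inside the bin with the sample of their own shape (origin within the tray's inside), flat (within 0.2 rad) on its floor (origin at most 25 mm above the bench, 19 to 20 mm when lying properly), released and at rest (under 0.02 m/s and 0.3 rad/s) (x of elbow_a in the frame of bin_elbow between -0.062 and 0.062 m and y of elbow_a in the frame of bin_elbow between -0.08 and 0.08 m and z of each of elbow_a, elbow_b in the frame of bin_elbow below 0.025 m and (angle between elbow_a's own z axis and vertical below 0.2 rad or angle between elbow_a's own z axis and vertical above 2.94 rad) and linear speed of each of elbow_a, elbow_b, tee, coupling_a, coupling_b below 0.02 m/s and angular speed of each of elbow_a, elbow_b, tee, coupling_a, coupling_b below 0.3 rad/s and x of elbow_b in the frame of bin_elbow between -0.062 and 0.062 m and y of elbow_b in the frame of bin_elbow between -0.08 and 0.08 m and (angle between elbow_b's own z axis and vertical below 0.2 rad or angle between elbow_b's own z axis and vertical above 2.94 rad) and x of tee in the frame of bin_tee between -0.062 and 0.062 m and y of tee in the frame of bin_tee between -0.08 and 0.08 m and z of tee in the frame of bin_tee below 0.025 m and (angle between tee's own z axis and vertical below 0.2 rad or angle between tee's own z axis and vertical above 2.94 rad) and x of coupling_a in the frame of bin_coupling between -0.062 and 0.062 m and y of coupling_a in the frame of bin_coupling between -0.08 and 0.08 m and z of each of coupling_a, coupling_b in the frame of bin_coupling below 0.025 m and angle between coupling_a's own x axis and vertical between 1.37 and 1.77 rad and x of coupling_b in the frame of bin_coupling between -0.062 and 0.062 m and y of coupling_b in the frame of bin_coupling between -0.08 and 0.08 m and angle between coupling_b's own x axis and vertical between 1.37 and 1.77 rad); the robot touches nothing.
It fails at once if the tin is shifted by more than 20 mm (distance of tin from where it was at the start of the episode above 0.02 m).
It fails at once if the spanner is shifted by more than 20 mm (distance of wrench from where it was at the start of the episode above 0.02 m).
It also fails if it takes over 112 s, if anything falls off the work surface, if the arm or the gripper's body presses on something with over 40 N, if the wrist force passes 120 N, or if a joint passes its speed limit or range.

## Working session

There is one attempt and no reset: what is moved stays moved. The work goes in short steps, Python scripts to look and compute and a tool call to move; the robot and the scene stay as the last step left them, time stands still between calls to the robot, and variables do not carry over. Pictures are saved under pics/ and viewed, at most 14 in all, crops included, and the job is handed in when it is done.

Besides the shell and the picture viewer there is one more tool, called after ">>>" in YAML: its name, and indented under it one key for each argument. jog_arm: Moves the arm, as the interface text tells. Shift numbers are shares of 0.05 m and turn numbers shares of 6 degrees, none past 1 either way. Its arguments: {"type":"object","properties":{"steps":{"type":"array"},"force":{"type":"number"}},"required":["steps"]}

```bash
mkdir -p pics; cat > h.py <<'E'
import numpy as np, cv2
from scipy.spatial.transform import Rotation as Ro
from bench import ctrl
def cap(name):
    s=ctrl.get_state(); c=ctrl.capture(name)
    if 'R' in c: R=np.array(c['R']);t=np.array(c['t']); Rw=R.T; tw=-R.T@t
    else:
        T=np.array(c['T_tool_cam']); Rt=Ro.from_rotvec(s['ee_rot']).as_matrix()
        Rw=Rt@T[:3,:3]; tw=Rt@T[:3,3]+np.array(s['position'])
    c['Rw']=Rw;c['tw']=tw
    return c
def pts(c):
    h,w=c['range_z'].shape
    u,v=np.meshgrid(np.arange(w),np.arange(h))
    xd=(u-c['cx'])/c['fx'];yd=(v-c['cy'])/c['fy'];x,y=xd.copy(),yd.copy()
    for _ in range(10):
        f=1+c['k1']*(x*x+y*y);x=xd/f;y=yd/f
    z=c['range_z'];P=np.stack([x*z,y*z,z],-1)
    W=P@c['Rw'].T+c['tw'];W[z<=0]=np.nan
    return W
E
python3 - <<'E'
from h import *
for n in('scene','side','wrist'):
    c=cap(n);cv2.imwrite(f'pics/{n}0.png',c['img']);W=pts(c);np.savez(f'{n}0.npz',W=W,img=c['img']);print(n,c['tw'],c['Rw'][:,2],c['fx'])
s=ctrl.get_state();print(s)
a=cv2.imread('pics/scene0.png');b=cv2.imread('pics/side0.png')
E
```

```text
scene [1206.15309978 -768.49045308  815.06609445] [-0.57594225  0.58575849 -0.57024338] 430.03394910711535
side [-90.55662381 586.03003514 914.74830569] [ 0.44848411 -0.49249782 -0.74586051] 377.36371654422214
wrist [ 324.81160757 -481.2785156   383.82782917] [-0.25748363 -0.12271311 -0.95845901] 308.9328864252323
{'clock': 0.15, 'joint_positions': array([-1.24298135e+00,  2.76448690e-01,  1.50582920e+00, -2.08607009e-05,
        1.36068826e+00, -1.21014140e-01]), 'joint_vel': array([ 0.00025207, -0.00362516, -0.00255748, -0.00045498,  0.0003998 ,
       -0.00080283]), 'joint_efforts': array([ 1.44670514e-03, -4.04926372e+01, -2.37432647e+01,  7.01923203e-02,
        3.14967439e-02, -8.32417936e-05]), 'position': array([ 249.34321711, -517.65856578,  204.80926922]), 'ee_rot': array([-3.06148443e+00, -6.98819462e-01,  2.54448446e-04]), 'contact_force': array([-0.81418865, -0.80408019, -0.95713963]), 'moment': array([ 0.01344392, -0.02763356, -0.00302879]), 'grasp_force': 0.0, 'width': 93.85945404032122}
```

View pics/scene0.png

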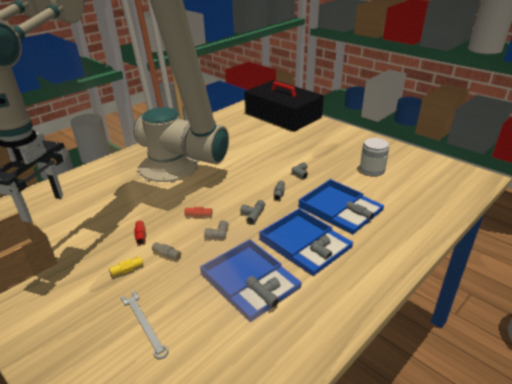

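View pics/side0.png

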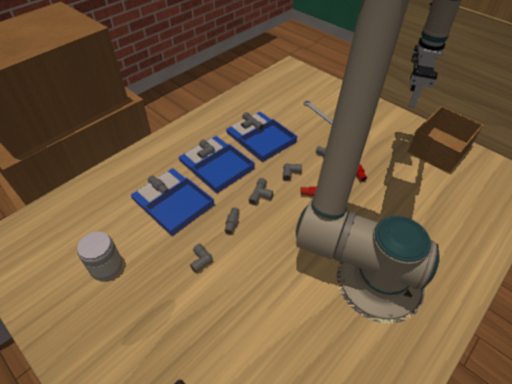

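The scene view shows grey fittings at (300,171) elbow, (279,189) coupling, (254,210) tee, (216,231) elbow and (166,252) coupling. The decoys are red at (198,212) and (140,231), and yellow at (126,267). Bin centres are at (342,203), (305,240) and (250,277). I'll render a top-down orthophoto from the depth to confirm shapes and measure poses.

```bash
cat > top.py <<'E'
from h import *
def ortho(Ws,imgs,x0,x1,y0,y1,res=1.0):
    H=int((x1-x0)/res);Wd=int((y1-y0)/res)
    col=np.zeros((H,Wd,3),np.uint8);Z=np.full((H,Wd),-99.)
    for W,I in zip(Ws,imgs):
        I=cv2.resize(I,None,fx=3,fy=3,interpolation=cv2.INTER_LINEAR)
        W=cv2.resize(W.astype(np.float32),None,fx=3,fy=3,interpolation=cv2.INTER_NEAREST if 0 else cv2.INTER_LINEAR)
        P=W.reshape(-1,3);C=I.reshape(-1,3)
        ok=np.isfinite(P).all(1)&(P[:,2]<150)&(P[:,2]>-20)&(P[:,0]>x0)&(P[:,0]<x1)&(P[:,1]>y0)&(P[:,1]<y1)
        P=P[ok];C=C[ok];o=np.argsort(P[:,2]);P=P[o];C=C[o]
        r=np.clip(((x1-P[:,0])/res).astype(int),0,H-1);k=np.clip(((y1-P[:,1])/res).astype(int),0,Wd-1)
        col[r,k]=C;Z[r,k]=P[:,2]
    return col,Z
E
python3 - <<'E'
from top import *
for n in('scene','side'):
    d=np.load(n+'0.npz');col,Z=ortho([d['W']],[d['img']],200,750,-450,350)
    cv2.imwrite(f'pics/top_{n}.png',col)
    W=d['W'];hsv=cv2.cvtColor(d['img'],cv2.COLOR_BGR2HSV)
    X=W[...,0];Y=W[...,1];z=W[...,2]
    reg=(X>200)&(X<800)&(Y>-450)&(Y<400)
    print(n,'table z',np.nanmedian(z[reg]))
    m=(reg&(hsv[...,1]<70)&(z>6)&(z<150)).astype(np.uint8)
    N,L,st,ce=cv2.connectedComponentsWithStats(m)
    for i in range(1,N):
        if st[i,4]>40:
            q=L==i;print(ce[i].round(),st[i,4],'med',np.nanmedian(W[q],0).round(),'zmax',np.nanpercentile(z[q],95).round(1))
E
```

```text
scene table z 1.9569760929787776
[208. 155.] 183 med [225.  10. 124.] zmax 146.9
[300. 170.] 150 med [400. 270.  24.] zmax 30.7
[334. 189.] 91 med [537. 287.  30.] zmax 32.8
[279. 190.] 125 med [438. 127.  28.] zmax 33.6
[358. 211.] 622 med [695. 196.  24.] zmax 41.9
[253. 210.] 264 med [450. -15.  26.] zmax 31.0
[276. 222.] 65 med [544. -11.  30.] zmax 32.7
[217. 231.] 219 med [ 443. -155.   25.] zmax 30.8
[323. 249.] 801 med [717. -23.  25.] zmax 41.9
[253. 287.] 1796 med [ 696. -246.   24.] zmax 41.9
[166. 250.] 172 med [ 405. -305.   28.] zmax 33.5
side table z 1.7048494982798843
[249. 123.] 433 med [ 695. -220.   26.] zmax 41.6
[203. 150.] 470 med [709.  -3.  25.] zmax 41.2
[321. 150.] 56 med [ 415. -287.   26.] zmax 31.1
[291. 169.] 168 med [ 429. -147.   27.] zmax 30.7
[158. 186.] 625 med [687. 213.  23.] zmax 42.1
[260. 191.] 272 med [438.  -4.  26.] zmax 30.7
[232. 219.] 201 med [421. 140.  28.] zmax 33.6
[201. 258.] 296 med [385. 284.  28.] zmax 32.5
```

View pics/top_scene.png

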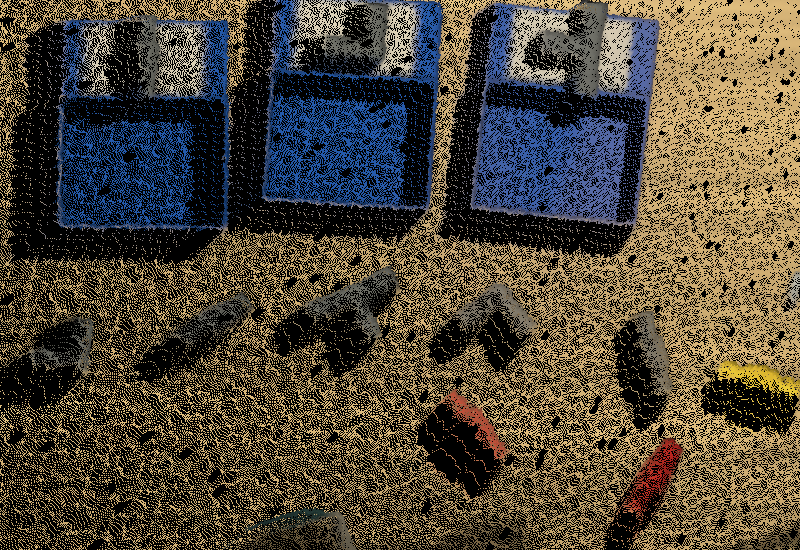

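View pics/top_side.png

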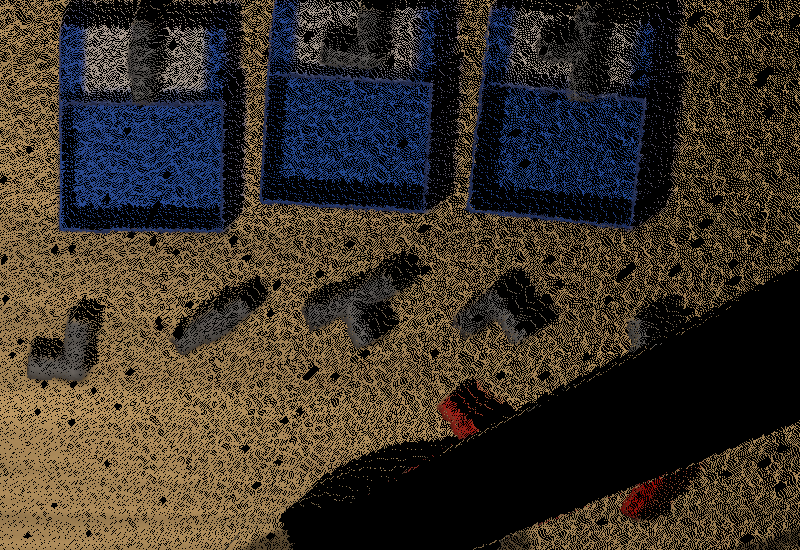

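Bin samples: left (y≈+206) is the coupling bin, middle (y≈0) the elbow bin, right (y≈-205) the tee bin. Next I'll fit the part models to the fused depth points.

```bash
cat > fit.py <<'E'
from h import *
from scipy.optimize import least_squares
def cyl(P,a,d,l0,l1,r):   # sdf of capped cylinder
    Q=P-np.array(a);d=np.array(d);s=Q@d;rad=np.linalg.norm(Q-s[:,None]*d,axis=1)-r
    e=np.abs(s-(l0+l1)/2)-(l1-l0)/2
    return np.minimum(np.maximum(rad,e),0)+np.hypot(np.maximum(rad,0),np.maximum(e,0))
X,Y=(1,0,0),(0,1,0)
def elbow(P):
    c=(-16.5,-16.5,0);f=[np.linalg.norm(P-c,axis=1)-15]
    for d in(X,Y): f+=[cyl(P,c,d,0,30,13),cyl(P,c,d,26,48,15)]
    return np.min(f,0)
def coup(P): return np.minimum(cyl(P,(0,0,0),X,-42,42,13),cyl(P,(0,0,0),X,-15,15,16.5))
def tee(P):
    c=(0,-16.5,0)
    return np.min([cyl(P,c,X,-48,48,13),cyl(P,c,X,26,48,15),cyl(P,c,X,-48,-26,15),cyl(P,c,Y,0,30,13),cyl(P,c,Y,26,48,15)],0)
def fit(P,sdf,h):
    best=None;c=P[:,:2].mean(0)
    for y0 in np.arange(0,2*np.pi,np.pi/6):
        def res(p):
            d=P-np.array([p[0],p[1],h+p[3]]);C,S=np.cos(p[2]),np.sin(p[2])
            return sdf(np.c_[d[:,0]*C+d[:,1]*S,-d[:,0]*S+d[:,1]*C,d[:,2]])
        r=least_squares(res,[*c,y0,0],loss='soft_l1',f_scale=2,x_scale=[5,5,.2,2])
        if best is None or r.cost<best.cost:best=r;rms=np.sqrt(np.mean(res(r.x)**2))
    return best.x,rms
E
cat > run.py <<'E'
from fit import *
import sys
Ps=[]
for n in('scene','side'):
    d=np.load(n+'0.npz');W=d['W'];hsv=cv2.cvtColor(d['img'],cv2.COLOR_BGR2HSV)
    Ps.append(W[(hsv[...,1]<90)&(W[...,2]>7)&(W[...,2]<40)])
P=np.vstack(Ps)
for nm,f,h,c in [('elb1',elbow,15,(385,280)),('cpl1',coup,16,(430,135)),('tee',tee,15,(443,-10)),('elb2',elbow,15,(437,-152)),('cpl2',coup,16,(410,-295))]:
    for k,S in (('both',P),('scene',Ps[0]),('side',Ps[1])):
        q=S[np.linalg.norm(S[:,:2]-c,axis=1)<65]
        if len(q)<40: continue
        x,r=fit(q,f,h);print(nm,k,len(q),x[:2].round(1),'yaw',np.degrees(x[2]).round(1)%360,'dz',x[3].round(1),'rms',r.round(2))
# bins: blue points at rim
for c in (206,0,-205):
    for n,k in(('scene',0),('side',1)):
        d=np.load(n+'0.npz');W=d['W'];hsv=cv2.cvtColor(d['img'],cv2.COLOR_BGR2HSV)
        m=(hsv[...,0]>100)&(hsv[...,0]<130)&(hsv[...,1]>110)&(abs(W[...,1]-c)<100)&(W[...,0]>480)&(W[...,0]<780)
        R=W[m&(W[...,2]>25)&(W[...,2]<36)]
        (x,y),wh,a=cv2.minAreaRect(R[:,:2].astype(np.float32));print('bin',c,n,len(R),round(x,1),round(y,1),np.round(wh,1),round(a,1))
E
python3 run.py
```

```text
elb1 both 494 [401.2 289.7] yaw 356.2 dz 1.1 rms 1.89
elb1 scene 170 [400.2 290.9] yaw 355.0 dz 0.7 rms 2.37
elb1 side 324 [401.5 289. ] yaw 356.7 dz 1.3 rms 1.48
cpl1 both 366 [426.6 138.1] yaw 121.6 dz 0.1 rms 1.52
cpl1 scene 144 [426.  137.6] yaw 122.5 dz 0.8 rms 1.59
cpl1 side 222 [426.7 138.2] yaw 121.5 dz -0.3 rms 1.38
tee both 604 [436.2  -6.8] yaw 113.3 dz -0.2 rms 1.6
tee scene 303 [435.9  -7.3] yaw 113.2 dz 0.1 rms 1.67
tee side 301 [436.2  -6.2] yaw 113.7 dz -0.4 rms 1.47
elb2 both 464 [ 428.1 -144. ] yaw 127.7 dz 0.1 rms 1.8
elb2 scene 274 [ 427.9 -143.9] yaw 127.4 dz 0.4 rms 1.75
elb2 side 190 [ 428.2 -144.1] yaw 127.9 dz -0.3 rms 1.84
cpl2 both 309 [ 394.6 -299.5] yaw 194.8 dz 0.7 rms 1.77
cpl2 scene 247 [ 395.2 -299.4] yaw 14.5 dz 0.7 rms 1.68
cpl2 side 62 [ 417.4 -293.8] yaw 12.800000000000011 dz -3.1 rms 2.28
bin 206 scene 198 628.1 205.1 [171.7 211.3] 89.3
bin 206 side 307 615.3 208.0 [197.7 168.4] 0.9
bin 0 scene 306 648.4 -3.4 [169.1 208. ] 85.5
bin 0 side 252 638.4 0.7 [170.7 197.2] 87.0
bin -205 scene 141 662.0 -219.2 [188.9 114.7] 69.8
bin -205 side 206 624.9 -208.9 [169.2 195.7] 84.5
```

```bash
cat > bins.py <<'E'
from fit import *
for nm,c in (('coupling',(588,207)),('elbow',(610,1)),('tee',(597,-208))):
    Q=[]
    for n in('scene','side'):
        d=np.load(n+'0.npz');W=d['W'];hsv=cv2.cvtColor(d['img'],cv2.COLOR_BGR2HSV)
        m=(hsv[...,0]>100)&(hsv[...,0]<130)&(hsv[...,1]>90)&(abs(W[...,1]-c[1])<100)&(abs(W[...,0]-c[0])<90)&(W[...,2]>26)&(W[...,2]<36)
        Q.append(W[m][:,:2])
    for k,P in(('both',np.vstack(Q)),('scene',Q[0]),('side',Q[1])):
        def res(p):
            d=P-p[:2];C,S=np.cos(p[2]),np.sin(p[2])
            a=np.abs(d[:,0]*C+d[:,1]*S)-64;b=np.abs(-d[:,0]*S+d[:,1]*C)-82
            o=np.hypot(np.maximum(a,0),np.maximum(b,0))+np.minimum(np.maximum(a,b),0)
            return o
        r=least_squares(res,[*c,0],loss='soft_l1',f_scale=2,x_scale=[5,5,.1]);print(nm,k,len(P),r.x[:2].round(1),np.degrees(r.x[2]).round(1),np.median(abs(res(r.x))).round(2))
E
python3 bins.py
python3 - <<'E'
import cv2,numpy as np
a=cv2.imread('pics/scene0.png')
cv2.imwrite('pics/crop0.png',cv2.resize(a[150:330,100:400],None,fx=2.6,fy=2.6,interpolation=cv2.INTER_CUBIC))
E
```

```text
coupling both 460 [585.  206.9] -0.0 1.99
coupling scene 173 [588.  205.9] -0.6 1.25
coupling side 287 [583.6 207.7] 0.0 1.37
elbow both 503 [609.2   1.2] -3.6 1.82
elbow scene 280 [ 6.103e+02 -2.000e-01] -3.8 1.17
elbow side 223 [607.9   3.5] -3.5 1.28
tee both 407 [ 596.  -208.3] -6.5 1.88
tee scene 214 [ 597.  -209.9] -6.5 1.37
tee side 193 [ 595.  -206.6] -6.3 1.13
```

View pics/crop0.png

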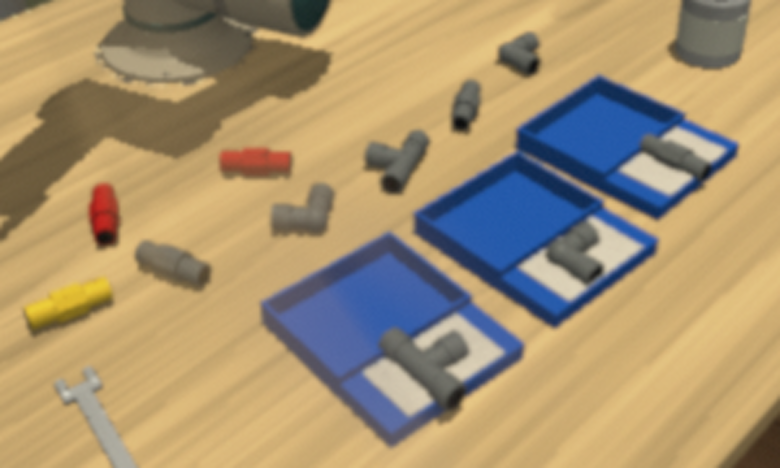

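The crop confirms the choice: elbows at (520,52) and (305,210), couplings at (466,105) and (172,262), tee at (398,160), and the samples coupling / elbow / tee from left to right. Now I'll make a planner helper and locate the tin.

```bash
cat > plan.py <<'E'
from h import *
def plan(wps,start=None):
    """wps: (x,y,z,a_deg,width_mm); start from the measured pose; prints rows in groups of 8"""
    s=ctrl.get_state();p=np.array(s['position']);R=Ro.from_rotvec(s['ee_rot']).as_matrix()
    a=np.degrees(np.arctan2(R[1,0],R[0,0]));rows=[]
    print('now',p.round(1),'a',round(a,1),'tilt',R[2].round(3),'t',round(s['clock'],2))
    for x,y,z,at,w in wps:
        n=max(1,int(np.ceil(max(np.linalg.norm(np.array([x,y,z])-p)/49,abs(at-a)/6-1e-3))))
        for i in range(n):
            k=n-i;d=(np.array([x,y,z])-p)/k;t=np.radians(a)
            X=np.array([np.cos(t),np.sin(t),0]);Y=np.array([np.sin(t),-np.cos(t),0])
            sh=np.round([d@X/50,d@Y/50,-d[2]/50],2);tu=np.clip(round(-(at-a)/k/6,2),-1,1)
            p=p+50*(sh[0]*X+sh[1]*Y+sh[2]*np.array([0,0,-1]));a-=tu*6
            rows.append([round(w/47-1,2),*[float(v)+0. for v in sh],float(tu)])
    for i in range(0,len(rows),8):print(rows[i:i+8])
E
python3 - <<'E'
from plan import *
for n in('scene','side'):
    W=np.load(n+'0.npz')['W'];q=W[(W[...,2]>85)&(W[...,2]<125)&(W[...,0]>350)&(W[...,0]<800)&(W[...,1]>200)&(W[...,1]<500)]
    print(len(q),q[:,:2].min(0),q[:,:2].max(0),np.median(q,0))
plan([(394.6,-299.5,110,14.6,60),(394.6,-299.5,4.5,14.6,60)])
E
```

```text
348 [536.36581005 431.35212388] [619.3706423  499.92527486] [584.5925703  458.81009933 105.92757621]
734 [525.14333921 434.89704102] [614.28899835 499.98323245] [559.57339618 473.02406356 109.88932361]
now [ 249.3 -517.7  204.8] a 25.7 tilt [ 0.    -0.001 -1.   ] t 0.15
[[0.28, 0.75, -0.45, 0.32, 0.31], [0.28, 0.74, -0.47, 0.32, 0.31], [0.28, 0.72, -0.49, 0.31, 0.31], [0.28, 0.71, -0.52, 0.32, 0.31], [0.28, 0.69, -0.54, 0.31, 0.31], [0.28, 0.66, -0.55, 0.32, 0.3], [0.28, 0.0, 0.0, 0.7, 0.0], [0.28, 0.0, 0.0, 0.7, 0.0]]
[[0.28, 0.0, 0.0, 0.71, 0.0]]
```

>>> jog_arm:
  steps:
    - [0.28,0.75,-0.45,0.32,0.31]
    - [0.28,0.74,-0.47,0.32,0.31]
    - [0.28,0.72,-0.49,0.31,0.31]
    - [0.28,0.71,-0.52,0.32,0.31]
    - [0.28,0.69,-0.54,0.31,0.31]
    - [0.28,0.66,-0.55,0.32,0.3]
    - [0.28,0,0,0,0]
    - [0.28,0,0,0,0]
  force: 30

```text
clock: 1.15
position: [394.6, -300.6, 110.6]
ee_rot: [3.115, 0.401, -0.0]
contact_force: [0.7, -0.5, 0.1]
width: 60.1
grasp_force: 0.0
```

```bash
python3 - <<'E'
from plan import *
from fit import *
plan([(394.6,-299.5,4.5,14.6,60)])
c=cap('wrist');cv2.imwrite('pics/w1.png',c['img']);W=pts(c);hsv=cv2.cvtColor(c['img'],cv2.COLOR_BGR2HSV)
q=W[(hsv[...,1]<90)&(W[...,2]>7)&(W[...,2]<40)];q=q[np.linalg.norm(q[:,:2]-(394.6,-299.5),axis=1)<60]
print(len(q));x,r=fit(q,coup,16);print(x[:2],np.degrees(x[2]),x[3],r)
E
```

```text
now [ 394.6 -300.6  110.6] a 14.7 tilt [-0.     0.001 -1.   ] t 1.15
[[0.28, 0.0, -0.01, 0.71, 0.0], [0.28, 0.0, -0.01, 0.71, 0.01], [0.28, 0.0, 0.0, 0.7, 0.0]]
2685
[ 394.96664748 -299.33607951] 15.206567839048246 -0.2688435590687824 0.6110001285828973
```

View pics/w1.png

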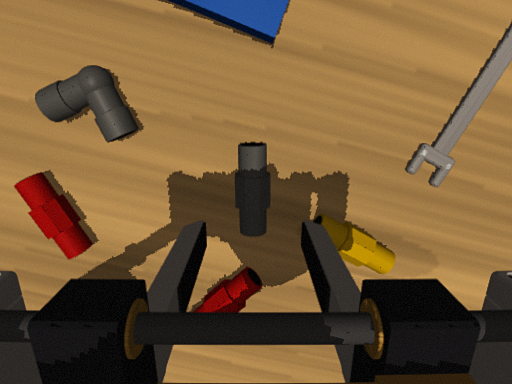

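The wrist picture shows the grey coupling centred between the fingers at (253,190). The yellow decoy at (355,245) and the red ones are clear of the fingers. The fit agrees within 1 mm, so I'm descending and gripping.

>>> jog_arm:
  steps:
    - [0.28,0.0,-0.01,0.71,0.0]
    - [0.28,0.0,-0.01,0.71,0.0]
    - [0.28,0.0,0.0,0.7,0.0]
    - [0.28,0,0,0,0]
    - [-1,0,0,0,0]
    - [-1,0,0,0,0]
    - [-1,0,0,0,0]
    - [-1,0,0,0,0]
  force: 30

```text
clock: 2.2
position: [394.9, -299.7, 5.5]
ee_rot: [3.114, 0.4, 0.002]
contact_force: [-0.4, 0.6, 5.7]
width: 31.5
grasp_force: 30.0
```

>>> jog_arm:
  steps:
    - [-1,0,0,0,0]
    - [-1,0,0,-0.3,0]
    - [-1,0,0,-0.9,0]
    - [-1,0,0,-0.9,0]

```text
clock: 2.7
position: [393.9, -298.5, 110.2]
ee_rot: [-3.115, -0.4, 0.001]
contact_force: [0.0, -1.0, -1.6]
width: 31.8
grasp_force: 30.0
```

```bash
python3 - <<'E'
from plan import *
plan([(585,169,110,0,0),(585,169,40,0,0)])
E
```

```text
now [ 393.9 -298.5  110.2] a 14.6 tilt [-0.001 -0.001 -1.   ] t 2.7
[[-1.0, 0.55, -0.73, 0.0, 0.22], [-1.0, 0.53, -0.75, 0.0, 0.22], [-1.0, 0.52, -0.76, 0.0, 0.22], [-1.0, 0.5, -0.77, 0.0, 0.22], [-1.0, 0.48, -0.78, 0.0, 0.22], [-1.0, 0.46, -0.79, 0.0, 0.22], [-1.0, 0.44, -0.81, 0.0, 0.22], [-1.0, 0.43, -0.81, 0.0, 0.22]]
[[-1.0, 0.41, -0.83, 0.0, 0.23], [-1.0, 0.39, -0.83, 0.0, 0.22], [-1.0, 0.36, -0.84, 0.0, 0.23], [-1.0, 0.0, 0.0, 0.7, -0.0], [-1.0, 0.0, 0.0, 0.7, -0.0]]
```

>>> jog_arm:
  steps:
    - [-1.0,0.55,-0.73,0.0,0.22]
    - [-1.0,0.53,-0.75,0.0,0.22]
    - [-1.0,0.52,-0.76,0.0,0.22]
    - [-1.0,0.5,-0.77,0.0,0.22]
    - [-1.0,0.48,-0.78,0.0,0.22]
    - [-1.0,0.46,-0.79,0.0,0.22]
    - [-1.0,0.44,-0.81,0.0,0.22]
    - [-1.0,0.43,-0.81,0.0,0.22]

```text
clock: 3.7
position: [533.4, 42.2, 109.3]
ee_rot: [3.139, 0.111, -0.001]
contact_force: [1.4, 0.8, -0.3]
width: 31.9
grasp_force: 30.0
```

>>> jog_arm:
  steps:
    - [-1.0,0.41,-0.83,0.0,0.23]
    - [-1.0,0.39,-0.83,0.0,0.22]
    - [-1.0,0.36,-0.84,0.0,0.23]
    - [-1,0,0,0,0]
    - [-1.0,0.0,0.0,0.7,0]
    - [-1.0,0.0,0.0,0.7,0]
    - [-1,0,0,0,0]

```text
clock: 4.58
position: [582.0, 166.8, 36.8]
ee_rot: [3.14, -0.001, -0.012]
contact_force: [-0.5, 0.3, -1.0]
width: 31.6
grasp_force: 30.0
```

```bash
python3 - <<'E'
from plan import *
plan([(585,169,9.5,0,0)])
c=cap('scene');cv2.imwrite('pics/s2.png',cv2.resize(c['img'][100:330,100:440],None,fx=2.2,fy=2.2))
E
```

```text
now [582.  166.8  36.8] a -0.0 tilt [-0.008  0.002 -1.   ] t 4.58
[[-1.0, 0.06, -0.04, 0.55, -0.01]]
```

View pics/s2.png

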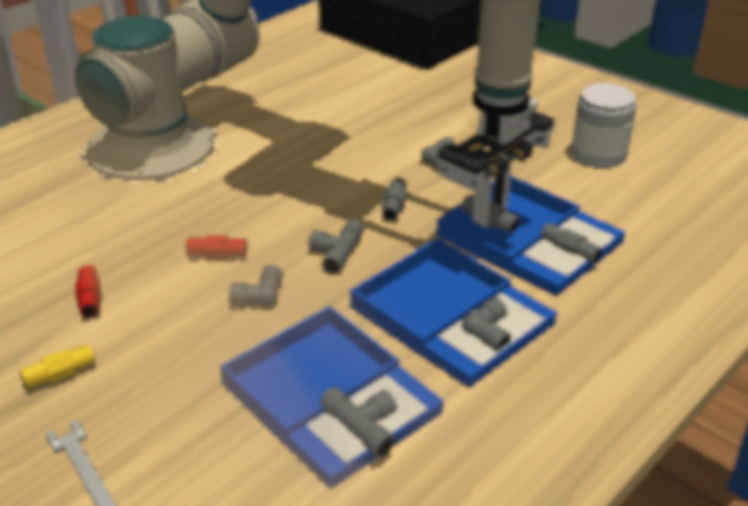

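The picture shows the coupling held inside the left tray at (500,210), clear of the walls. Lowering and releasing.

>>> jog_arm:
  steps:
    - [-1,0.05,-0.04,0.3,0]
    - [-1,0,0,0.23,0]
    - [-1,0,0,0,0]
    - [-0.1,0,0,0,0]
    - [-0.05,0,0,0,0]
    - [-0.05,0,0,0,0]
    - [-0.05,0,0,-0.4,0]
    - [-0.05,0,0,-0.95,0]

```text
clock: 5.62
position: [585.9, 169.8, 79.1]
ee_rot: [3.141, -0.001, -0.008]
contact_force: [0.1, 0.5, -0.0]
width: 44.7
grasp_force: 0.0
```

```bash
python3 - <<'E'
from plan import *
plan([(585,169,110,0,45),(426.6,138.1,110,-58.4,60)])
E
```

```text
now [585.9 169.8  79.1] a -0.0 tilt [-0.005  0.001 -1.   ] t 5.62
[[-0.04, -0.02, 0.02, -0.62, -0.01], [0.28, -0.32, 0.06, 0.0, 0.97], [0.28, -0.31, 0.09, 0.0, 0.97], [0.28, -0.3, 0.12, 0.0, 0.97], [0.28, -0.28, 0.15, 0.0, 0.98], [0.28, -0.27, 0.18, 0.0, 0.97], [0.28, -0.24, 0.21, 0.0, 0.98], [0.28, -0.22, 0.23, 0.0, 0.97]]
[[0.28, -0.2, 0.26, 0.0, 0.98], [0.28, -0.17, 0.27, 0.0, 0.97], [0.28, -0.14, 0.29, 0.0, 0.98]]
```

```bash
python3 - <<'E'
from plan import *
plan([(585,169,110,0,45),(426.6,138.1,110,121.6,60)])
E
```

```text
now [585.9 169.8  79.1] a -0.0 tilt [-0.005  0.001 -1.   ] t 5.62
[[-0.04, -0.02, 0.02, -0.62, -0.01], [0.28, -0.15, 0.03, 0.0, -0.96], [0.28, -0.15, 0.01, 0.0, -0.97], [0.28, -0.15, 0.0, 0.0, -0.96], [0.28, -0.15, -0.02, 0.0, -0.97], [0.28, -0.15, -0.03, 0.0, -0.96], [0.28, -0.15, -0.05, 0.0, -0.97], [0.28, -0.14, -0.06, 0.0, -0.96]]
[[0.28, -0.13, -0.08, 0.0, -0.97], [0.28, -0.13, -0.09, 0.0, -0.96], [0.28, -0.12, -0.1, 0.0, -0.97], [0.28, -0.11, -0.11, 0.0, -0.96], [0.28, -0.09, -0.12, 0.0, -0.97], [0.28, -0.08, -0.13, 0.0, -0.96], [0.28, -0.07, -0.14, 0.0, -0.97], [0.28, -0.05, -0.14, 0.0, -0.96]]
[[0.28, -0.04, -0.15, 0.0, -0.97], [0.28, -0.02, -0.15, 0.0, -0.96], [0.28, -0.01, -0.16, 0.0, -0.97], [0.28, 0.01, -0.15, 0.0, -0.96], [0.28, 0.03, -0.15, 0.0, -0.97], [0.28, 0.04, -0.15, 0.0, -0.96]]
```

>>> jog_arm:
  steps:
    - [-0.04,-0.02,0.02,-0.62,0]
    - [0.28,-0.15,0.03,0.0,-0.96]
    - [0.28,-0.15,0.01,0.0,-0.97]
    - [0.28,-0.15,0.0,0.0,-0.96]
    - [0.28,-0.15,-0.02,0.0,-0.97]
    - [0.28,-0.15,-0.03,0.0,-0.96]
    - [0.28,-0.15,-0.05,0.0,-0.97]
    - [0.28,-0.14,-0.06,0.0,-0.96]

```text
clock: 6.62
position: [534.2, 159.1, 111.8]
ee_rot: [2.946, 1.092, 0.001]
contact_force: [0.3, -0.2, -1.0]
width: 60.3
grasp_force: 0.0
```

>>> jog_arm:
  steps:
    - [0.28,-0.13,-0.08,0.0,-0.97]
    - [0.28,-0.13,-0.09,0.0,-0.96]
    - [0.28,-0.12,-0.1,0.0,-0.97]
    - [0.28,-0.11,-0.11,0.0,-0.96]
    - [0.28,-0.09,-0.12,0.0,-0.97]
    - [0.28,-0.08,-0.13,0.0,-0.96]
    - [0.28,-0.07,-0.14,0.0,-0.97]
    - [0.28,-0.05,-0.14,0.0,-0.96]

```text
clock: 7.62
position: [473.9, 147.1, 111.7]
ee_rot: [2.279, 2.162, 0.001]
contact_force: [0.6, 0.1, -0.3]
width: 60.3
grasp_force: 0.0
```

>>> jog_arm:
  steps:
    - [0.28,-0.04,-0.15,0.0,-0.97]
    - [0.28,-0.02,-0.15,0.0,-0.96]
    - [0.28,-0.01,-0.16,0.0,-0.97]
    - [0.28,0.01,-0.15,0.0,-0.96]
    - [0.28,0.03,-0.15,0.0,-0.97]
    - [0.28,0.04,-0.15,0.0,-0.96]
    - [0.28,0,0,0,0]
    - [0.28,0,0,0,0]

```text
clock: 8.62
position: [429.1, 138.7, 111.7]
ee_rot: [1.536, 2.74, 0.001]
contact_force: [0.3, 0.3, -0.3]
width: 60.1
grasp_force: 0.0
```

```bash
python3 - <<'E'
from plan import *
plan([(426.6,138.1,5,121.6,60)])
E
```

```text
now [429.1 138.7 111.7] a 121.5 tilt [-0.001  0.001 -1.   ] t 8.62
[[0.28, 0.01, -0.02, 0.71, -0.01], [0.28, 0.0, -0.01, 0.71, -0.01], [0.28, 0.01, -0.02, 0.71, -0.0]]
```

>>> jog_arm:
  steps:
    - [0.28,0.01,-0.02,0.71,0]
    - [0.28,0.0,-0.02,0.71,0]
    - [0.28,0.01,-0.02,0.71,0]
    - [0.28,0,0,0,0]
    - [-1,0,0,0,0]
    - [-1,0,0,0,0]
    - [-1,0,0,0,0]
    - [-1,0,0,0,0]
  force: 30

```text
clock: 9.62
position: [426.5, 138.1, 5.9]
ee_rot: [1.533, 2.74, 0.002]
contact_force: [-0.1, 0.2, 5.8]
width: 31.6
grasp_force: 30.0
```

>>> jog_arm:
  steps:
    - [-1,0,0,0,0]
    - [-1,0,0,-0.3,0]
    - [-1,0,0,-0.9,0]
    - [-1,0,0,-0.9,0]

```text
clock: 10.12
position: [424.8, 137.7, 110.8]
ee_rot: [-1.534, -2.74, 0.002]
contact_force: [1.6, -0.2, -0.2]
width: 31.7
grasp_force: 30.0
```

```bash
python3 - <<'E'
from plan import *
plan([(585,245,110,180,0),(585,245,40,180,0)])
E
```

```text
now [424.8 137.7 110.8] a 121.5 tilt [ 0.    -0.002 -1.   ] t 10.12
[[-1.0, 0.02, 0.39, 0.0, -0.97], [-1.0, -0.02, 0.38, 0.0, -0.97], [-1.0, -0.06, 0.38, 0.0, -0.98], [-1.0, -0.1, 0.37, 0.0, -0.97], [-1.0, -0.14, 0.36, 0.0, -0.98], [-1.0, -0.18, 0.34, 0.0, -0.97], [-1.0, -0.21, 0.32, 0.0, -0.98], [-1.0, -0.24, 0.3, 0.01, -0.97]]
[[-1.0, -0.27, 0.28, 0.0, -0.98], [-1.0, -0.3, 0.25, 0.01, -0.97], [-1.0, 0.0, 0.0, 0.7, -0.0], [-1.0, 0.0, 0.0, 0.7, -0.0]]
```

>>> jog_arm:
  steps:
    - [-1.0,0.02,0.39,0.0,-0.97]
    - [-1.0,-0.02,0.38,0.0,-0.97]
    - [-1.0,-0.06,0.38,0.0,-0.98]
    - [-1.0,-0.1,0.37,0.0,-0.97]
    - [-1.0,-0.14,0.36,0.0,-0.98]
    - [-1.0,-0.18,0.34,0.0,-0.97]
    - [-1.0,-0.21,0.32,0.0,-0.98]
    - [-1.0,-0.24,0.3,0.0,-0.97]

```text
clock: 11.12
position: [553.4, 223.7, 109.6]
ee_rot: [-0.316, -3.125, 0.001]
contact_force: [-0.2, -0.4, -1.7]
width: 31.5
grasp_force: 30.0
```

>>> jog_arm:
  steps:
    - [-1.0,-0.27,0.28,0.0,-0.98]
    - [-1.0,-0.3,0.25,0.0,-0.97]
    - [-1,0,0,0,0]
    - [-1.0,0.0,0.0,0.7,0]
    - [-1.0,0.0,0.0,0.7,0]
    - [-1,0,0,0,0]
    - [-1,0,0,0,0]

```text
clock: 12.0
position: [585.9, 245.3, 41.0]
ee_rot: [0.002, 3.14, 0.0]
contact_force: [0.6, 0.4, 0.3]
width: 31.7
grasp_force: 30.0
```

```bash
python3 - <<'E'
from plan import *
plan([(585,245,10,180,0)])
E
```

```text
now [585.9 245.3  41. ] a 179.9 tilt [-0.001  0.    -1.   ] t 12.0
[[-1.0, 0.02, -0.01, 0.62, -0.01]]
```

>>> jog_arm:
  steps:
    - [-1,0.02,0,0.35,0]
    - [-1,0,0,0.27,0]
    - [-1,0,0,0,0]
    - [-0.1,0,0,0,0]
    - [-0.05,0,0,0,0]
    - [-0.05,0,0,0,0]
    - [-0.05,0,0,-0.4,0]
    - [-0.05,0,0,-0.95,0]

```text
clock: 13.0
position: [582.7, 244.8, 74.8]
ee_rot: [-0.001, -3.136, 0.003]
contact_force: [0.4, -0.3, 0.7]
width: 44.8
grasp_force: 0.0
```

```bash
python3 - <<'E'
from plan import *
plan([(585,245,100,180,52),(416.5,272.1,100,176,52)])
E
```

```text
now [582.7 244.8  74.8] a 180.0 tilt [ 0.006 -0.002 -1.   ] t 13.0
[[0.11, -0.05, 0.0, -0.5, -0.01], [0.11, 0.84, 0.14, 0.0, 0.17], [0.11, 0.85, 0.12, 0.0, 0.17], [0.11, 0.85, 0.11, 0.0, 0.17], [0.11, 0.85, 0.09, 0.0, 0.16]]
```

>>> jog_arm:
  steps:
    - [0.11,-0.05,0.0,-0.5,0]
    - [0.11,0.84,0.14,0.0,0.17]
    - [0.11,0.85,0.12,0.0,0.17]
    - [0.11,0.85,0.11,0.0,0.17]
    - [0.11,0.85,0.09,0.0,0.16]
    - [0.11,0,0,0,0]
    - [0.11,0,0,0,0]
    - [0.11,0,0,0,0]

```text
clock: 14.0
position: [419.7, 273.1, 101.6]
ee_rot: [0.112, 3.138, 0.0]
contact_force: [0.9, -0.3, 0.6]
width: 52.2
grasp_force: 0.0
```

```bash
cat > near.py <<'E'
from plan import *
from fit import *
def near(sdf,h,c,rad=60,png=None):
    k=cap('wrist');W=pts(k);hsv=cv2.cvtColor(k['img'],cv2.COLOR_BGR2HSV)
    if png:cv2.imwrite(png,k['img'])
    q=W[(hsv[...,1]<90)&(W[...,2]>6)&(W[...,2]<h+20)];q=q[np.linalg.norm(q[:,:2]-c,axis=1)<rad]
    x,r=fit(q,sdf,h);print(len(q),x[:2].round(1),np.degrees(x[2]).round(1)%360,x[3].round(1),'rms',r.round(2));return x
E
python3 - <<'E'
from near import *
near(elbow,15,(401,290),png='pics/w2.png')
plan([(416.5,272.1,4,176,52)])
E
```

```text
3486 [402.  291.7] 355.0 -0.2 rms 0.54
now [419.5 273.  101.4] a 175.9 tilt [-0.001  0.    -1.   ] t 14.05
[[0.11, 0.03, -0.01, 0.97, -0.01], [0.11, 0.03, -0.01, 0.98, -0.01]]
```

>>> jog_arm:
  steps:
    - [0.11,0.03,-0.01,0.95,0.17]
    - [0.11,0.02,-0.01,0.99,0]
    - [0.11,0,0,0,0]
    - [-1,0,0,0,0]
    - [-1,0,0,0,0]
    - [-1,0,0,0,0]
    - [-1,0,0,0,0]
    - [-1,0,0,0,0]
  force: 40

```text
clock: 15.05
position: [416.1, 272.3, 4.8]
ee_rot: [0.139, 3.137, 0.0]
contact_force: [1.4, -0.1, 1.5]
width: 29.4
grasp_force: 39.9
```

>>> jog_arm:
  steps:
    - [-1,0,0,-0.3,0]
    - [-1,0,0,-0.8,0]
    - [-1,0,0,-0.8,0]
    - [-1,0,0,0,0]

```text
clock: 15.55
position: [417.6, 273.2, 102.1]
ee_rot: [0.138, 3.133, 0.005]
contact_force: [0.1, -0.5, -1.2]
width: 28.9
grasp_force: 39.9
```

```bash
python3 - <<'E'
from plan import *
t=np.radians(-3.6);l=np.array([14.5,23.5]);g=np.array([609.2,1.2])+[l[0]*np.cos(t)-l[1]*np.sin(t),l[0]*np.sin(t)+l[1]*np.cos(t)]
print(g);plan([(*g,100,176.4,0),(*g,40,176.4,0)])
E
```

```text
[625.14696477  23.74316558]
now [417.6 273.2 102.1] a 174.9 tilt [-0.006  0.003 -1.   ] t 15.55
[[-1.0, -0.65, -0.66, 0.01, -0.03], [-1.0, -0.65, -0.66, 0.01, -0.04], [-1.0, -0.65, -0.66, 0.0, -0.03], [-1.0, -0.65, -0.66, 0.01, -0.04], [-1.0, -0.64, -0.67, 0.0, -0.03], [-1.0, -0.64, -0.67, 0.01, -0.04], [-1.0, -0.64, -0.67, 0.0, -0.03], [-1.0, 0.0, 0.0, 0.6, -0.0]]
[[-1.0, 0.0, 0.0, 0.6, -0.0]]
```

>>> jog_arm:
  steps:
    - [-1.0,-0.65,-0.66,0.0,-0.03]
    - [-1.0,-0.65,-0.66,0.0,-0.04]
    - [-1.0,-0.65,-0.66,0.0,-0.03]
    - [-1.0,-0.65,-0.66,0.0,-0.04]
    - [-1.0,-0.64,-0.67,0.0,-0.03]
    - [-1.0,-0.64,-0.67,0.0,-0.04]
    - [-1.0,-0.64,-0.67,0.0,-0.03]
    - [-1.0,0.0,0.0,0,0]

```text
clock: 16.55
position: [624.0, 20.2, 97.2]
ee_rot: [-0.105, -3.138, 0.001]
contact_force: [-0.8, 1.4, -1.6]
width: 28.9
grasp_force: 39.9
```

>>> jog_arm:
  steps:
    - [-1,0,0,0.6,0]
    - [-1,0,0,0.6,0]
    - [-1,0,0,0,0]
    - [-1,0,0,0,0]

```text
clock: 17.05
position: [622.8, 23.5, 39.7]
ee_rot: [-0.098, -3.14, -0.0]
contact_force: [0.1, -0.7, -0.9]
width: 28.8
grasp_force: 39.9
```

```bash
python3 - <<'E'
from plan import *
plan([(625,23.7,9,176.4,0)])
c=cap('side');cv2.imwrite('pics/s3.png',cv2.resize(c['img'][90:290,90:350],None,fx=3,fy=3))
E
```

```text
now [622.8  23.5  39.7] a 176.4 tilt [ 0.  0. -1.] t 17.05
[[-1.0, -0.04, 0.01, 0.61, 0.0]]
```

View pics/s3.png

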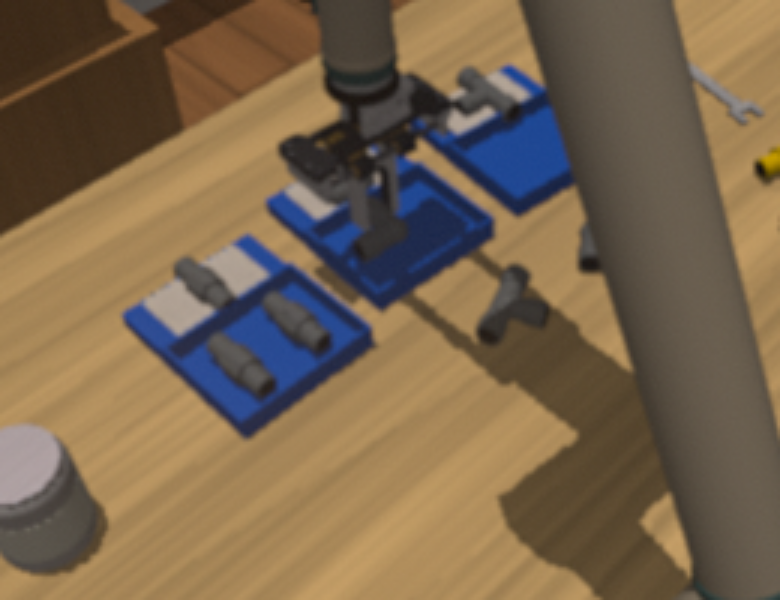

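Both couplings lie flat and apart in their bin, at (240,365) and (298,320). The elbow is held level inside the middle tray at (380,235). Releasing.

>>> jog_arm:
  steps:
    - [-1,-0.04,0,0.35,0]
    - [-1,0,0,0.26,0]
    - [-1,0,0,0,0]
    - [-0.1,0,0,0,0]
    - [-0.05,0,0,0,0]
    - [-0.05,0,0,0,0]
    - [-0.05,0,0,-0.5,0]
    - [-0.05,0,0,-0.95,0]

```text
clock: 18.1
position: [623.3, 22.8, 80.3]
ee_rot: [-0.099, -3.135, -0.0]
contact_force: [0.6, -0.9, -0.8]
width: 44.8
grasp_force: 0.0
```

```bash
python3 - <<'E'
from plan import *
t=np.radians(113.5);c=np.array([436.2,-6.8])+16.5*np.array([np.sin(t),-np.cos(t)]);g=c+32*np.array([-np.sin(t),np.cos(t)])
print(g)
plan([(625,23.7,100,176.4,45),(*g,100,203.5,52)])
E
```

```text
[421.98556885 -12.98061057]
now [623.3  22.8  80.3] a 176.4 tilt [ 0.005  0.    -1.   ] t 18.1
[[-0.04, -0.03, 0.02, -0.39, -0.01], [0.11, 0.8, -0.2, 0.0, -0.9], [0.11, 0.82, -0.12, 0.0, -0.9], [0.11, 0.82, -0.04, 0.0, -0.9], [0.11, 0.82, 0.03, 0.0, -0.91], [0.11, 0.82, 0.11, 0.0, -0.9]]
```

>>> jog_arm:
  steps:
    - [-0.04,-0.03,0.02,-0.39,0]
    - [0.11,0.8,-0.2,0.0,-0.9]
    - [0.11,0.82,-0.12,0.0,-0.9]
    - [0.11,0.82,-0.04,0.0,-0.9]
    - [0.11,0.82,0.03,0.0,-0.91]
    - [0.11,0.82,0.11,0.0,-0.9]
    - [0.11,0,0,0,0]
    - [0.11,0,0,0,0]

```text
clock: 19.1
position: [425.2, -13.3, 101.6]
ee_rot: [-0.636, 3.074, -0.002]
contact_force: [0.9, 0.2, -0.2]
width: 52.1
grasp_force: 0.0
```

```bash
python3 - <<'E'
from near import *
x=near(tee,15,(436,-7),70)
t=x[2];g=x[:2]+15.5*np.array([-np.sin(t),np.cos(t)])
print(g);plan([(*g,4,np.degrees(t)%360+90,52)])
E
```

```text
3728 [437.   -5.7] 113.2 -0.3 rms 0.58
[422.71760385 -11.80242573]
now [425.5 -13.3 101.4] a -156.6 tilt [-0.002 -0.001 -1.   ] t 19.15
[[0.11, 0.0, 0.0, 0.03, -1.0], [0.11, 0.0, 0.0, 0.03, -1.0], [0.11, 0.0, 0.0, 0.03, -1.0], [0.11, 0.0, 0.0, 0.03, -1.0], [0.11, 0.0, 0.0, 0.03, -1.0], [0.11, 0.0, 0.0, 0.03, -1.0], [0.11, 0.0, 0.0, 0.03, -1.0], [0.11, 0.0, 0.0, 0.03, -1.0]]
[[0.11, 0.0, 0.0, 0.03, -1.0], [0.11, 0.0, 0.0, 0.03, -1.0], [0.11, 0.0, 0.0, 0.03, -1.0], [0.11, 0.0, 0.0, 0.03, -1.0], [0.11, 0.0, 0.0, 0.03, -1.0], [0.11, 0.0, 0.0, 0.03, -1.0], [0.11, 0.0, 0.0, 0.03, -1.0], [0.11, 0.0, 0.0, 0.03, -1.0]]
[[0.11, 0.0, 0.0, 0.03, -1.0], [0.11, 0.0, 0.0, 0.03, -1.0], [0.11, 0.0, 0.0, 0.03, -1.0], [0.11, 0.0, 0.0, 0.03, -1.0], [0.11, 0.0, 0.0, 0.03, -1.0], [0.11, 0.0, 0.0, 0.03, -1.0], [0.11, 0.0, 0.0, 0.03, -1.0], [0.11, 0.0, 0.0, 0.03, -1.0]]
[[0.11, 0.0, 0.0, 0.03, -1.0], [0.11, 0.0, 0.0, 0.03, -1.0], [0.11, 0.0, 0.0, 0.03, -1.0], [0.11, 0.0, 0.0, 0.03, -1.0], [0.11, 0.0, 0.0, 0.03, -1.0], [0.11, 0.0, 0.0, 0.03, -1.0], [0.11, 0.0, 0.0, 0.03, -1.0], [0.11, 0.0, 0.0, 0.04, -1.0]]

[... 154 characters left out ...]
11, 0.0, 0.0, 0.04, -1.0], [0.11, 0.0, 0.0, 0.03, -1.0], [0.11, 0.0, 0.0, 0.04, -1.0]]
[[0.11, 0.0, 0.0, 0.03, -1.0], [0.11, 0.0, 0.0, 0.04, -1.0], [0.11, 0.0, 0.0, 0.03, -1.0], [0.11, 0.0, 0.0, 0.04, -1.0], [0.11, 0.0, 0.0, 0.03, -1.0], [0.11, 0.0, 0.0, 0.04, -1.0], [0.11, 0.0, 0.0, 0.03, -1.0], [0.11, 0.0, 0.0, 0.04, -1.0]]
[[0.11, 0.0, 0.0, 0.03, -1.0], [0.11, 0.01, 0.0, 0.04, -1.0], [0.11, 0.01, 0.0, 0.03, -1.0], [0.11, 0.0, 0.0, 0.04, -1.0], [0.11, 0.01, 0.0, 0.03, -1.0], [0.11, 0.0, 0.0, 0.04, -0.99], [0.11, 0.01, 0.0, 0.03, -1.0], [0.11, 0.0, 0.0, 0.04, -0.99]]
[[0.11, 0.01, 0.0, 0.03, -1.0], [0.11, 0.0, 0.0, 0.04, -0.99], [0.11, 0.0, 0.01, 0.03, -1.0], [0.11, 0.01, 0.0, 0.04, -0.99]]
```

>>> jog_arm:
  steps:
    - [0.11,0.04,0.05,0.95,0]
    - [0.11,0,0,0.99,0]
    - [0.11,0,0,0,0]
    - [-1,0,0,0,0]
    - [-1,0,0,0,0]
    - [-1,0,0,0,0]
    - [-1,0,0,0,0]
    - [-1,0,0,0,0]
  force: 45

```text
clock: 20.15
position: [421.4, -11.7, 4.3]
ee_rot: [-0.637, 3.075, -0.001]
contact_force: [0.3, 0.5, 1.5]
width: 28.8
grasp_force: 45.0
```

>>> jog_arm:
  steps:
    - [-1,0,0,-0.3,0]
    - [-1,0,0,-0.8,0]
    - [-1,0,0,-0.8,0]
    - [-1,0,0,0,0]

```text
clock: 20.65
position: [422.9, -12.0, 101.2]
ee_rot: [-0.637, 3.071, -0.004]
contact_force: [0.1, -0.5, -1.9]
width: 28.9
grasp_force: 45.0
```

```bash
sed -i "s/;rows=\[\]/;rows=[];a=wps[0][3]-(wps[0][3]-a+180)%360+180/" plan.py; python3 - <<'E'
from plan import *
t=np.radians(-6.5);l=np.array([-14,0]);g=np.array([596,-208.3])+[l[0]*np.cos(t)-l[1]*np.sin(t),l[0]*np.sin(t)+l[1]*np.cos(t)]
print(g);plan([(*g,100,173.5,0),(*g,40,173.5,0)])
E
```

```text
[ 582.08999402 -206.71515501]
now [422.9 -12.  101.2] a 203.4 tilt [-0.005 -0.004 -1.   ] t 20.65
[[-1.0, -0.23, -0.81, 0.0, 0.83], [-1.0, -0.3, -0.78, 0.0, 0.83], [-1.0, -0.36, -0.76, 0.01, 0.83], [-1.0, -0.43, -0.72, 0.0, 0.83], [-1.0, -0.49, -0.68, 0.01, 0.84], [-1.0, -0.55, -0.63, 0.0, 0.83], [-1.0, 0.0, 0.0, 0.6, 0.0], [-1.0, 0.0, 0.0, 0.6, 0.0]]
```

>>> jog_arm:
  steps:
    - [-1.0,-0.23,-0.81,0.0,0.83]
    - [-1.0,-0.3,-0.78,0.0,0.83]
    - [-1.0,-0.36,-0.76,0.0,0.83]
    - [-1.0,-0.43,-0.72,0.0,0.83]
    - [-1.0,-0.49,-0.68,0.0,0.84]
    - [-1.0,-0.55,-0.63,0.0,0.83]
    - [-1,0,0,0,0]

```text
clock: 21.52
position: [580.9, -208.4, 96.3]
ee_rot: [-0.181, -3.134, -0.0]
contact_force: [-0.8, 0.3, -1.2]
width: 29.2
grasp_force: 45.0
```

>>> jog_arm:
  steps:
    - [-1,0,0,0.6,0]
    - [-1,0,0,0.6,0]
    - [-1,0,0,0,0]
    - [-1,0,0,0,0]

```text
clock: 22.02
position: [580.0, -205.8, 39.2]
ee_rot: [-0.177, -3.136, -0.0]
contact_force: [0.5, 0.5, -1.4]
width: 28.9
grasp_force: 45.0
```

```bash
python3 - <<'E'
from plan import *
plan([(582.1,-206.7,8.5,173.5,0)])
c=cap('scene');cv2.imwrite('pics/s4.png',cv2.resize(c['img'][100:330,100:440],None,fx=2.2,fy=2.2))
E
```

```text
now [ 580.  -205.8   39.2] a 173.5 tilt [ 0.  0. -1.] t 22.02
[[-1.0, -0.04, -0.01, 0.61, 0.0]]
```

View pics/s4.png

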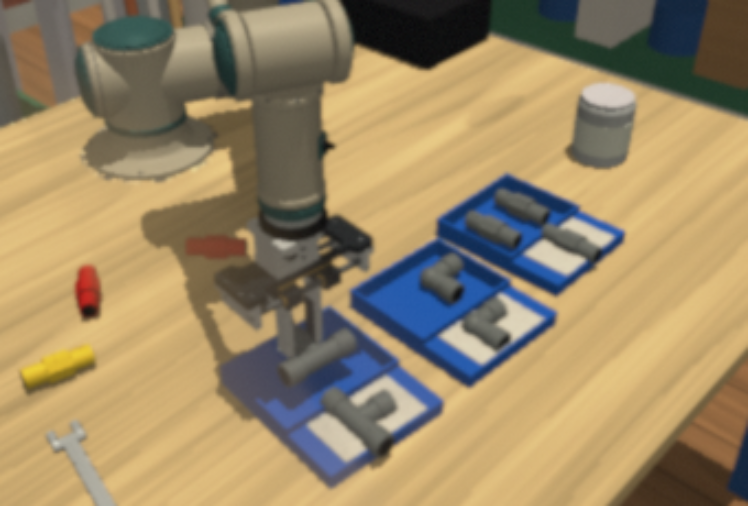

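The elbow lies flat in the middle bin at (442,278). The tee is over its own tray, run across, at (318,358). Releasing it, then on to the last elbow.

>>> jog_arm:
  steps:
    - [-1,-0.04,0,0.35,0]
    - [-1,0,0,0.26,0]
    - [-1,0,0,0,0]
    - [-0.1,0,0,0,0]
    - [-0.05,0,0,0,0]
    - [-0.05,0,0,0,0]
    - [-0.05,0,0,-0.5,0]
    - [-0.05,0,0,-0.95,0]

```text
clock: 23.08
position: [580.7, -205.9, 79.9]
ee_rot: [-0.178, -3.132, -0.003]
contact_force: [0.8, -0.6, 0.4]
width: 44.4
grasp_force: 0.0
```

```bash
python3 - <<'E'
from plan import *
plan([(582,-207,100,173.5,45),(425.1,-167.2,100,217.7,52)])
E
```

```text
now [ 580.7 -205.9   79.9] a 173.5 tilt [ 0.004  0.001 -1.   ] t 23.07
[[-0.04, -0.03, -0.02, -0.4, -0.0], [0.11, 0.4, 0.05, 0.0, -0.92], [0.11, 0.39, 0.09, 0.0, -0.92], [0.11, 0.38, 0.13, 0.0, -0.92], [0.11, 0.37, 0.17, 0.0, -0.92], [0.11, 0.35, 0.2, 0.0, -0.92], [0.11, 0.33, 0.24, 0.0, -0.92], [0.11, 0.31, 0.27, 0.0, -0.92]]
[[0.11, 0.28, 0.29, 0.0, -0.93]]
```

```bash
python3 - <<'E'
from plan import *
plan([(582,-207,100,173.5,45),(425.1,-167.2,100,37.7,52)])
E
```

```text
now [ 580.7 -205.9   79.9] a 173.5 tilt [ 0.004  0.001 -1.   ] t 23.07
[[-0.04, -0.03, -0.02, -0.4, -0.0], [0.11, 0.14, 0.02, 0.0, 0.98], [0.11, 0.14, 0.0, 0.0, 0.98], [0.11, 0.14, -0.01, 0.0, 0.98], [0.11, 0.14, -0.02, 0.0, 0.98], [0.11, 0.14, -0.04, 0.0, 0.98], [0.11, 0.13, -0.05, 0.0, 0.99], [0.11, 0.12, -0.07, 0.0, 0.98]]
[[0.11, 0.12, -0.08, 0.0, 0.99], [0.11, 0.11, -0.09, 0.0, 0.98], [0.11, 0.1, -0.1, 0.0, 0.99], [0.11, 0.09, -0.11, 0.0, 0.98], [0.11, 0.08, -0.12, 0.0, 0.99], [0.11, 0.06, -0.12, 0.0, 0.98], [0.11, 0.05, -0.13, 0.0, 0.99], [0.11, 0.04, -0.14, 0.0, 0.98]]
[[0.11, 0.02, -0.14, 0.0, 0.99], [0.11, 0.01, -0.14, 0.0, 0.98], [0.11, -0.01, -0.14, 0.0, 0.99], [0.11, -0.02, -0.14, 0.0, 0.98], [0.11, -0.03, -0.13, 0.0, 0.99], [0.11, -0.05, -0.13, 0.0, 0.98], [0.11, -0.06, -0.13, 0.0, 0.99], [0.11, -0.08, -0.12, 0.0, 0.98]]
```

>>> jog_arm:
  steps:
    - [-0.04,-0.03,-0.02,-0.4,0]
    - [0.11,0.14,0.02,0.0,0.98]
    - [0.11,0.14,0.0,0.0,0.98]
    - [0.11,0.14,-0.01,0.0,0.98]
    - [0.11,0.14,-0.02,0.0,0.98]
    - [0.11,0.14,-0.04,0.0,0.98]
    - [0.11,0.13,-0.05,0.0,0.99]
    - [0.11,0.12,-0.07,0.0,0.98]

```text
clock: 24.08
position: [535.5, -195.7, 101.2]
ee_rot: [1.276, 2.871, -0.0]
contact_force: [0.4, -0.1, 0.5]
width: 52.2
grasp_force: 0.0
```

>>> jog_arm:
  steps:
    - [0.11,0.12,-0.08,0.0,0.99]
    - [0.11,0.11,-0.09,0.0,0.98]
    - [0.11,0.1,-0.1,0.0,0.99]
    - [0.11,0.09,-0.11,0.0,0.98]
    - [0.11,0.08,-0.12,0.0,0.99]
    - [0.11,0.06,-0.12,0.0,0.98]
    - [0.11,0.05,-0.13,0.0,0.99]
    - [0.11,0.04,-0.14,0.0,0.98]

```text
clock: 25.08
position: [480.7, -181.6, 101.2]
ee_rot: [2.32, 2.118, 0.0]
contact_force: [0.4, 0.3, 0.6]
width: 52.0
grasp_force: 0.0
```

>>> jog_arm:
  steps:
    - [0.11,0.02,-0.14,0.0,0.99]
    - [0.11,0.01,-0.14,0.0,0.98]
    - [0.11,-0.01,-0.14,0.0,0.99]
    - [0.11,-0.02,-0.14,0.0,0.98]
    - [0.11,-0.03,-0.13,0.0,0.99]
    - [0.11,-0.05,-0.13,0.0,0.98]
    - [0.11,-0.06,-0.13,0.0,0.99]
    - [0.11,-0.08,-0.12,0.0,0.98]

```text
clock: 26.08
position: [426.2, -167.8, 101.2]
ee_rot: [2.974, 1.01, 0.001]
contact_force: [0.5, 0.3, -0.2]
width: 52.4
grasp_force: 0.0
```

>>> jog_arm:
  steps:
    - [0.11,0,0,0,0]
    - [0.11,0,0,0,0]

```text
clock: 26.32
position: [426.8, -168.1, 101.2]
ee_rot: [2.972, 1.017, 0.001]
contact_force: [0.1, 0.0, -0.7]
width: 52.4
grasp_force: 0.0
```

```bash
python3 - <<'E'
from near import *
x=near(elbow,15,(428,-144),60)
t=x[2];c,s=np.cos(t),np.sin(t);l=np.array([-16.5,16.5]);g=x[:2]+[c*l[0]-s*l[1],s*l[0]+c*l[1]]
print(g);plan([(*g,4,(np.degrees(t)+90)%180,52)])
E
```

```text
3487 [ 429.  -143.6] 127.7 -0.2 rms 0.56
[ 426.02060017 -166.7098149 ]
now [ 426.8 -168.1  101.1] a 37.8 tilt [ 0.     0.001 -1.   ] t 26.38
[[0.11, 0.0, -0.02, 0.97, 0.0], [0.11, 0.0, -0.01, 0.97, 0.01]]
```

>>> jog_arm:
  steps:
    - [0.11,0,-0.02,0.96,0]
    - [0.11,0,-0.01,0.98,0]
    - [0.11,0,0,0,0]
    - [-1,0,0,0,0]
    - [-1,0,0,0,0]
    - [-1,0,0,0,0]
    - [-1,0,0,0,0]
    - [-1,0,0,0,0]
  force: 40

```text
clock: 27.38
position: [425.9, -166.9, 4.4]
ee_rot: [2.972, 1.015, 0.001]
contact_force: [-0.3, 0.6, 3.2]
width: 28.9
grasp_force: 40.0
```

>>> jog_arm:
  steps:
    - [-1,0,0,-0.3,0]
    - [-1,0,0,-0.8,0]
    - [-1,0,0,-0.8,0]
    - [-1,0,0,0,0]

```text
clock: 27.88
position: [427.5, -167.8, 101.5]
ee_rot: [2.968, 1.014, 0.007]
contact_force: [0.9, -0.1, -1.4]
width: 29.0
grasp_force: 40.0
```

```bash
python3 - <<'E'
from plan import *
t=np.radians(-3.6);l=np.array([14.5,-57]);g=np.array([609.2,1.2])+[l[0]*np.cos(t)-l[1]*np.sin(t),l[0]*np.sin(t)+l[1]*np.cos(t)]
print(g);plan([(*g,100,86.4,0),(*g,40,86.4,0)])
E
```

```text
[620.09232795 -56.59798605]
now [ 427.5 -167.8  101.5] a 37.7 tilt [ 0.002  0.006 -1.   ] t 27.88
[[-1.0, 0.49, 0.07, 0.0, -0.9], [-1.0, 0.48, 0.11, 0.0, -0.9], [-1.0, 0.47, 0.16, 0.0, -0.9], [-1.0, 0.45, 0.2, 0.0, -0.9], [-1.0, 0.43, 0.24, 0.01, -0.9], [-1.0, 0.41, 0.28, 0.0, -0.9], [-1.0, 0.38, 0.32, 0.01, -0.9], [-1.0, 0.35, 0.35, 0.0, -0.91]]
[[-1.0, 0.31, 0.38, 0.01, -0.9], [-1.0, 0.0, 0.0, 0.6, -0.0], [-1.0, 0.0, 0.0, 0.6, -0.0]]
```

>>> jog_arm:
  steps:
    - [-1.0,0.49,0.07,0.0,-0.9]
    - [-1.0,0.48,0.11,0.0,-0.9]
    - [-1.0,0.47,0.16,0.0,-0.9]
    - [-1.0,0.45,0.2,0.0,-0.9]
    - [-1.0,0.43,0.24,0.0,-0.9]
    - [-1.0,0.41,0.28,0.0,-0.9]
    - [-1.0,0.38,0.32,0.0,-0.9]
    - [-1.0,0.35,0.35,0.0,-0.91]

```text
clock: 28.88
position: [596.1, -66.9, 96.8]
ee_rot: [-2.384, -2.042, 0.004]
contact_force: [0.2, -0.3, -0.6]
width: 29.3
grasp_force: 40.0
```

>>> jog_arm:
  steps:
    - [-1,0.31,0.38,0,-0.9]
    - [-1,0,0,0,0]
    - [-1,0,0,0.6,0]
    - [-1,0,0,0.6,0]
    - [-1,0,0,0,0]
    - [-1,0,0,0,0]

```text
clock: 29.62
position: [617.7, -55.7, 39.4]
ee_rot: [2.292, 2.149, -0.0]
contact_force: [-0.5, 0.6, -0.6]
width: 28.9
grasp_force: 40.0
```

```bash
python3 - <<'E'
from plan import *
plan([(620.1,-56.6,8.5,86.4,0)])
c=cap('scene');cv2.imwrite('pics/s5.png',cv2.resize(c['img'][130:330,200:440],None,fx=3,fy=3))
E
```

```text
now [617.7 -55.7  39.4] a 86.3 tilt [-0.  0. -1.] t 29.62
[[-1.0, -0.01, 0.05, 0.62, -0.01]]
```

View pics/s5.png

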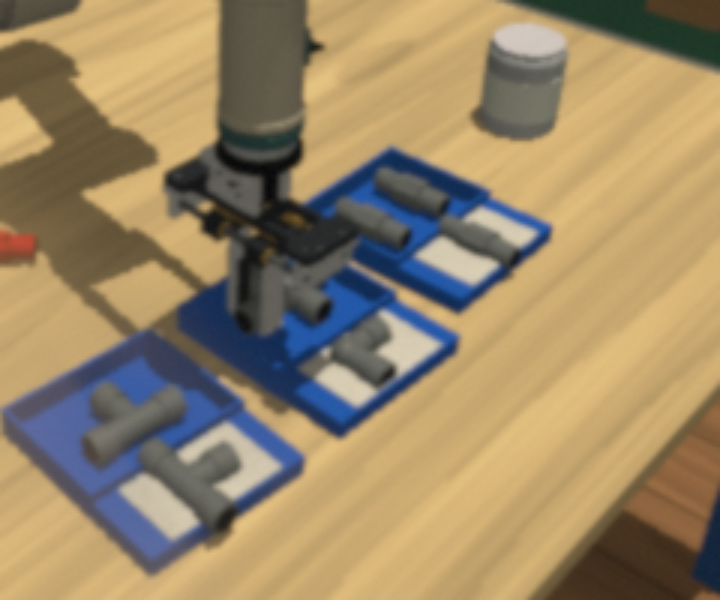

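The tee lies flat in its tray at (130,420), and the last elbow is held inside the middle tray at (260,310). Lowering, releasing and backing off.

>>> jog_arm:
  steps:
    - [-1,0,0.05,0.35,0]
    - [-1,0,0,0.26,0]
    - [-1,0,0,0,0]
    - [-0.1,0,0,0,0]
    - [-0.05,0,0,0,0]
    - [-0.05,0,0,0,0]
    - [-0.05,0,0,-0.5,0]
    - [-0.05,0,0,-0.95,0]

```text
clock: 30.68
position: [618.7, -55.1, 79.8]
ee_rot: [-2.288, -2.147, 0.005]
contact_force: [0.7, 0.3, 0.3]
width: 44.9
grasp_force: 0.0
```

>>> jog_arm:
  steps:
    - [-0.05,0,0,-0.9,0]
    - [-0.05,0,0,-0.9,0]
    - [-0.05,0,-0.9,-0.8,0]
    - [-0.05,0,-0.9,-0.5,0]
    - [-0.05,0,-0.9,0,0]
    - [-0.05,0,-0.9,0,0]
    - [-0.05,0,0,0,0]
    - [-0.05,0,0,0,0]

```text
clock: 31.68
position: [441.6, -44.2, 236.5]
ee_rot: [2.289, 2.149, 0.002]
contact_force: [0.5, 0.6, -0.1]
width: 44.8
grasp_force: 0.0
```

```bash
python3 - <<'E'
from fit import *
P=[]
for n in('scene','side','wrist'):
    c=cap(n);W=pts(c);hsv=cv2.cvtColor(c['img'],cv2.COLOR_BGR2HSV)
    P.append(W[(hsv[...,1]<80)&(W[...,2]>9)&(W[...,2]<45)])
    if n=='wrist':cv2.imwrite('pics/w9.png',c['img'])
P=np.vstack(P)
for nm,f,h,c in [('elb1',elbow,19,(610,40)),('elb2',elbow,19,(606,-40)),('tee',tee,19,(596,-207)),('cA',coup,20,(585,169)),('cB',coup,20,(585,245))]:
    q=P[(np.abs(P[:,0]-c[0])<52)&(np.abs(P[:,1]-c[1])<(60 if nm=='tee' else 38))]
    x,r=fit(q,f,h);print(nm,len(q),x[:2].round(1),np.degrees(x[2]).round(1),'dz',x[3].round(1),'rms',r.round(2))
E
```

```text
elb1 2354 [609.5  40.4] -4.7 dz -0.3 rms 1.16
elb2 2098 [604.6 -38. ] 176.2 dz -0.1 rms 1.39
tee 2011 [ 597.1 -208.5] 82.5 dz 0.1 rms 1.36
cA 421 [587.1 168.9] 180.0 dz 0.2 rms 1.88
cB 447 [582.2 243.9] 0.8 dz -0.1 rms 2.07
```

View pics/w9.png

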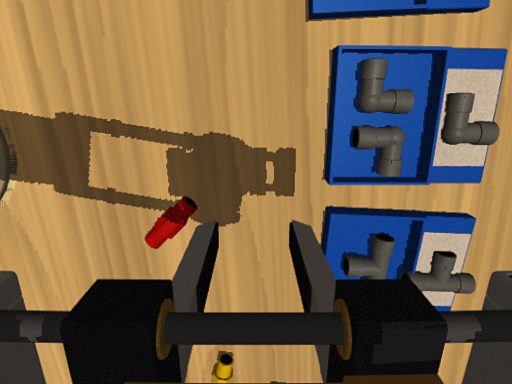

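Both elbows lie flat and apart at (385,90) and (380,145), with the tee at (370,262). All fitted heights match lying on the bin floor, so I'm handing in.

```bash
python3 -c "
from bench import ctrl
print(ctrl.finish_job())"
```

```text
the job is handed in; nothing more can be done
None
```

All five fittings are lying flat and released in the bins with their matching samples, the tin and spanner were not touched, and the job was handed in at about 32 s; the hand-in call gave no verdict.

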